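# Shut the marked air valve in the bench's valve box

## Robot

A 6-joint arm with a two-finger parallel gripper is mounted at the origin on the work surface. World frame = base frame: x ahead of the robot, y to its left, z up, the work surface at z = 0. Lengths are in m, angles in rad, forces in N, time in s.
With the tool pointing down it reaches from about 0.25 to 0.775 m from the base axis. Payload 8.9 kg.
Tool frame: the origin (TCP) lies at the very end of the fingers, on their centre line; the grasp point (between the pads) lies 19 mm behind it; z points along the fingers, y is the line along which they close (so a half turn about z gives the same grasp; the last joint's range is limited). The gripper opens to 85 mm and grips with 20 to 120 N. Pads are 22 mm wide; open, the fingers measure 114 mm over their backs; the gripper's body (76 mm by 85 mm) begins 54 mm behind the grasp point. The pads swing forward as they close: fully open they stand 13 mm farther back than shut.
Start: joints at [-1.3, 0.291, -0.153, 1.127, 0, 1.431], TCP at [0.209, -0.482, 0.231] pointing down, gripper open.
Joint ranges: [-2.52, 2.52], [-0.91, 1.74], [-1.3, 1.37], [-1.96, 2.02], [-1.52, 1.47], [-3.14, 3.14]. Speed limits (rad/s): [2.22, 2.22, 2.79, 3.14, 3.14, 3.14].

## Interface

Orientations are given as [roll, pitch, yaw] about the fixed x, y, z axes, in that order (R = Rz(yaw) Ry(pitch) Rx(roll)).
In Python, from cell import sense, capture, close_job gives the robot as it stands.
- The arm moves only by the shell command python3 -m pendant 'ROWS'. ROWS is text: rows parted by semicolons, each of 5 numbers parted by spaces: the finger opening in cm, from 0 to 8.54, then the shift along the tool's x, y, z in cm, then the turn about the tool's z in rad. In form: fingers x y z twist; .... A call has 1 to 12 rows; each row is the pose to reach, as a shift and turn from the pose commanded when the call began, along the tool's axes at that moment; what a row does not reach only later rows make up. A row lasts 1/8 s, in which the tool goes at most 62.5 mm and 10.7 degrees, less where a joint would pass 70% of its speed; a pose out of reach is approached as far as the arm can. A call with a gripper value outside its range is refused whole. The fingers move at their own pace and stop on an object; the grip force is fixed at half the most. Time passes only in rows, so rows that repeat a pose let the fingers close. It gives the time, the measured TCP pose, the force, the opening and the grip force at its end, in the units of the state.
- sense(): the state, without advancing time (a new reading comes with each control period).
- capture(name): name is "scene" or "top" or "wrist"; returns a dict with "img" (420x560x3 uint8, red, green, blue), "depth" (420x560 float32, m along the optical axis (not along the pixel's ray), 0 where there is no reading), "fx", "fy", "cx", "cy" (pixels), "k1" (the pictures are not rectified: a ray, as slopes to the right and down, at radius r is drawn at 1 + k1 r^2 times it, then the intrinsics apply), "xyz" and "orientation" of the camera in the world. Camera axes: x right, y down, z forward; pixel columns grow to the right and rows downward; lengths in m; the calibration is good to about 2 mm. A picture is of the moment at which its call begins.
- close_job(): hands the job in; it is judged then, once.
The state is a dict: "time_s": time; "joint_positions": joint angles; "dq": joint speeds; "joint_efforts": joint torques, N m; "tool_pos": TCP position; "tcp_rot": TCP orientation; "ft_force": force on the tool from outside, world axes, zero at the start; "ft_torque": the same for the moment, N m; "grip_width": finger opening in m; "grasp_force": force on a finger pad.
Only numpy, scipy, OpenCV 4.12 (cv2) and the standard library are available. Lean on these libraries where they do the work, as an engineer would, in place of code of your own. Each camera call takes 0.05 s, during which the arm holds its last target. There are 200 camera calls.

## Task

The air supply to this soldering bench is to be turned off. Push the valve box's plywood cover straight back by its bar, without lifting it, until it meets the stop; then push the handle that ends in a round disc clockwise until it is fully shut, square to its pipe. Only push: do not grip the bar or the handle between the fingers, pick up nothing, leave the other valve's handle and the things around the box as they are, and leave the cover open.

Things in the scene. Friction and masses are not known exactly. Their poses are not given: they have to be found in the camera images.
- box: Plywood valve box fixed to the bench, 270 mm (x) x 272 mm (y), rim 60 mm high. Origin: centre of its underside; z up; its x runs from the front half, an open well with the valves, to the back half, a solid deck level with the rim. The cover slides along +x on the rim, from the well onto the deck, between side guides (7 mm wide, top at 70 mm).
- well (a point): Centre of the well's floor, 6 mm above the bench. Inside, the well is 110 mm (box's x) x 240 mm (box's y) and 54 mm deep.
- stop (a point): Middle of the front face of the stop bar across the back end of the deck, at rim height (60 mm); the bar's top is at 76 mm. The cover is home when its back edge meets this face.
- cover: Loose plywood cover lying on the rim (2.5 mm play to each guide), 125 mm (x) x 253 mm (y) x 6 mm, about 0.18 kg. Origin: centre of its underside, 60 mm above the bench; axes as the box. In the box's frame it starts at x = -68 to -56 mm, over the well; against the stop it is at x = +59 mm.
- cover_bar (a point): Centre of the wooden bar fixed on top of the cover, 14 mm (x) x 100 mm (y) x 16 mm tall, from 66 to 82 mm above the bench; it is 35 mm nearer the front than the cover's origin.
- round_handle (a joint): Angle of the marked valve's handle, the one that ends in a round disc (rad): 0 = open (it starts at 0 to 0.4), handle pointing to the box's front (-x of the box); it turns clockwise seen from above to 1.57 = shut against its stop, handle pointing to the box's +y. Stays where it is left; friction 0.1 N m.
- round_pivot (a point): Turning axis (vertical) of the round-ended handle, at the handle's half height, 47 mm above the bench. The handle is a black bar 12 mm wide and 10 mm tall (42 to 52 mm above the bench). The brass valve under it runs along the box's x and is no higher than 36 mm, its pipe 33 mm.
- round_end (a point): Centre of the round disc at the handle's end, 28 mm across, 10 mm tall, 41 mm from the pivot. It turns with the handle.
- square_pivot (a point): Turning axis of the other valve's handle, 115 mm beside the first in the box's y; the two valves may be either way round. Same height, open in the same direction; its handle is a plain straight black bar 12 mm wide, 55 mm long, square at the end.
- square_end (a point): Point on the plain handle, 45 mm from its pivot. To be left as it is.
- flux_jar: Bystander: a closed jar 42 mm across and 50 mm tall, loose on the bench near the box; origin at the centre of its underside.
- ply_block: Bystander: a plywood block 40 x 70 mm, 45 mm tall, loose on the bench near the box; origin at the centre of its underside.
- solder_reel: Bystander: a metal reel standing on its end, 60 mm across and 44 mm tall, loose on the bench near the box; origin at the centre of its underside.
- pliers: Bystander: red-handled pliers lying flat, loose on the bench near the box; origin at the middle of its underside.
- screwdriver: Bystander: a screwdriver lying flat, loose on the bench near the box; origin at the middle of its underside.
- dish: Bystander: a green plastic bowl 110 mm across and 35 mm tall, loose on the bench near the box; origin at the centre of its underside.
- frame: Bystander: a flat square plywood frame 140 x 140 mm, 6 mm thick, loose on the bench near the box; origin at the centre of its underside.

How it is judged:
By the outcome, as a careful person would: the job done as asked, in the order asked, and still so for the second after the job is handed in, with the robot touching nothing.
It also fails if it takes over 48 s, if anything falls off the work surface, if the arm or the gripper's body presses on something with over 40 N, if the wrist force passes 120 N, or if a joint passes its speed limit or range.

## Working session

There is one attempt and no reset: what is moved stays moved. The work goes in short steps, Python scripts to look and compute and a shell command to move; the robot and the scene stay as the last step left them, time stands still between calls to the robot, and variables do not carry over. Pictures are saved under pics/ and viewed, at most 10 in all, crops included, and the job is handed in when it is done.

```bash
mkdir -p pics; ls
python3 - <<'E'
from cell import sense,capture
import cv2
s=sense();print({k:s[k] for k in("time_s","tool_pos","tcp_rot","ft_force","grip_width")})
for n in("top","scene"):
    c=capture(n);cv2.imwrite(f"pics/{n}0.png",c["img"][:,:,::-1]);print(n,[c[k] for k in("fx","fy","cx","cy","k1","xyz","orientation")])
E
```

```text
pics
{'time_s': 0.0, 'tool_pos': array([ 0.20907041, -0.48110371,  0.23072915]), 'tcp_rot': array([-3.14031028e+00, -1.95380008e-04,  4.09811480e-01]), 'ft_force': array([0.5590126 , 0.40240268, 0.56921458]), 'grip_width': 0.08581501165698523}
top [445.047923717512, 445.047923717512, 281.7967003467434, 205.12173024896356, -0.06443131235055131, array([0.47819943, 0.04609585, 1.12532612]), array([-3.06325551,  0.02542179, -1.55636799])]
scene [493.74933418645685, 493.74933418645685, 285.94473523318266, 217.34981928878213, -0.09443406690963065, array([1.00056583, 0.52153988, 0.89484946]), array([-2.48842493, -0.00892119,  2.36692525])]
```

View pics/top0.png

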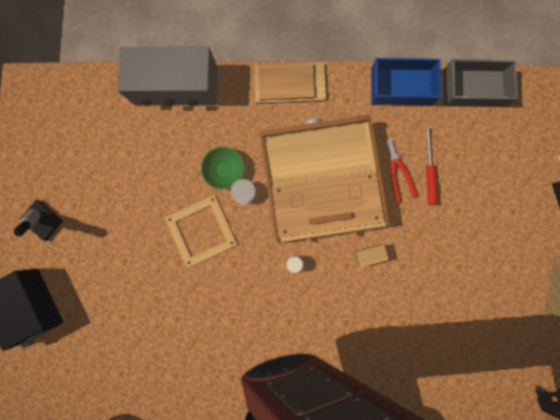

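View pics/scene0.png

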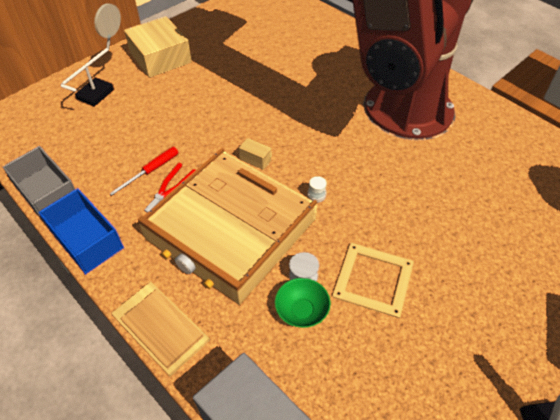

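The top view shows the box with back corners near (262,125) and (375,120) and front corners near (280,241) and (386,226). The bar is at (331,218), the jar at (295,265) and the block at (373,256). The scene view agrees with this. I'll zoom in to get the corners.

```bash
cat > h.py <<'E'
import numpy as np, cv2
from scipy.spatial.transform import Rotation as R
def plane(c,px,z):
    "pixels -> world points on plane z"
    K=np.array([[c["fx"],0,c["cx"]],[0,c["fy"],c["cy"]],[0,0,1]])
    n=cv2.undistortPoints(np.array(px,float).reshape(-1,1,2),K,np.array([c["k1"],0,0,0,0])).reshape(-1,2)
    d=R.from_euler("xyz",c["orientation"]).apply(np.c_[n,np.ones(len(n))])
    o=np.array(c["xyz"]); t=(z-o[2])/d[:,2]
    return o+d*t[:,None]
def cloud(c):
    v,u=np.nonzero(c["depth"]>0)
    K=np.array([[c["fx"],0,c["cx"]],[0,c["fy"],c["cy"]],[0,0,1]])
    n=cv2.undistortPoints(np.c_[u,v].astype(float).reshape(-1,1,2),K,np.array([c["k1"],0,0,0,0])).reshape(-1,2)
    p=np.c_[n,np.ones(len(n))]*c["depth"][v,u][:,None]
    return u,v,R.from_euler("xyz",c["orientation"]).apply(p)+c["xyz"]
E
python3 - <<'E'
from cell import capture
from h import *
c=capture("top")
cv2.imwrite("pics/crop.png",cv2.resize(c["img"][110:280,225:415,::-1],None,fx=3.5,fy=3.5,interpolation=cv2.INTER_CUBIC))
u,v,p=cloud(c)
m=(u>225)&(u<415)&(v>110)&(v<280)
def show(lo,hi,name):
    k=m&(p[:,2]>lo)&(p[:,2]<hi)
    im=np.zeros((420,560),np.uint8);im[v[k],u[k]]=255
    n,l,s,_=cv2.connectedComponentsWithStats(im)
    for i in range(1,n):
        if s[i,4]>60:
            q=p[k&(l[v,u]==i)]
            r=cv2.minAreaRect((q[:,:2]*1000).astype(np.float32));print(name,s[i,4],r,q[:,2].mean())
show(.05,.1,"box");show(.074,.1,"bar/stop");show(.03,.055,"low")
E
```

```text
box 12907 ((635.6611938476562, -22.138198852539062), (286.83514404296875, 273.92230224609375), 9.24857234954834) 0.06385775910363531
box 70 ((421.2667541503906, 43.26463317871094), (32.299224853515625, 29.854021072387695), 81.33769226074219) 0.05142026651779318
bar/stop 486 ((754.5630493164062, -2.6627349853515625), (14.0814847946167, 271.8672180175781), 9.509511947631836) 0.07631007449814771
bar/stop 257 ((530.1646118164062, -39.1884765625), (13.969432830810547, 100.20043182373047), 9.228235244750977) 0.08129630053820218
low 555 ((636.2542724609375, 192.542236328125), (148.59930419921875, 61.13484191894531), 24.797855377197266) 0.04184680405510252
low 502 ((445.3059387207031, -144.7979278564453), (40.2447509765625, 71.65653991699219), 16.0543155670166) 0.044329333793408275
low 199 ((419.48272705078125, 42.08514404296875), (36.1156120300293, 36.069515228271484), 0.8381476998329163) 0.04939607621759492
```

View pics/crop.png

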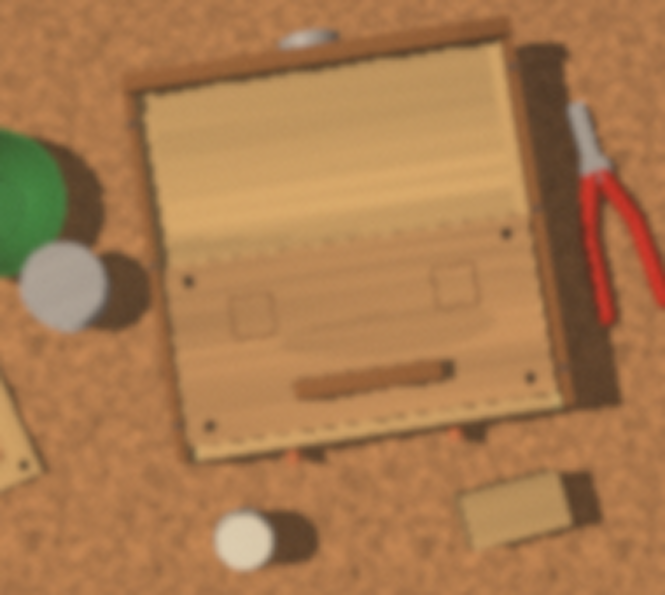

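The crop confirms it: box yaw is about 9.3°, and the bar at crop (372,378) is centred with 123 mm to travel. The jar at (245,540) and the block at (515,510) both clear the bar's centre line. Next I'll move in front of the bar with the fingers shut.

```bash
python3 -m pendant '0 4.3 -2.8 0 0.02; 0 8.8 -5.7 0 0.05; 0 13.2 -8.6 0 0.1; 0 17.6 -11.4 0 0.15; 0 22 -14.3 0 0.2; 0 26.4 -17.1 0 0.247; 0 30.8 -20 0 0.247; 0 35.2 -22.9 0 0.247; 0 39.6 -25.7 2 0.247; 0 43.8 -28.5 5 0.247; 0 43.8 -28.5 9 0.247; 0 43.8 -28.5 10 0.247'
python3 - <<'E'
from cell import sense,capture
from h import *
s=sense();p=s["tool_pos"]*1000;y=s["tcp_rot"][2];a=np.radians(9.3)
d=p[:2]-[627.8,-23.5];e=np.array([np.cos(a),np.sin(a)])
print(p,y,a,"box xy",d@e,d@[-e[1],e[0]],s["ft_force"],s["grip_width"])
c=capture("scene");cv2.imwrite("pics/s1.png",c["img"][:,:,::-1])
E
```

```text
time_s: 1.65
tool_pos: [0.4956, -0.0447, 0.1292]
tcp_rot: [-3.14, 0.004, 0.164]
ft_force: [0.1, 0.7, 0.4]
grip_width: -0.0001
grasp_force: 0.0
[495.61459161 -44.69530989 129.17579745] 0.1639964349955758 0.16231562043547265 box xy -133.87316895880656 0.44495436016945433 [0.07254322 0.70410628 0.43677288] -0.00010993892465645851
```

View pics/s1.png

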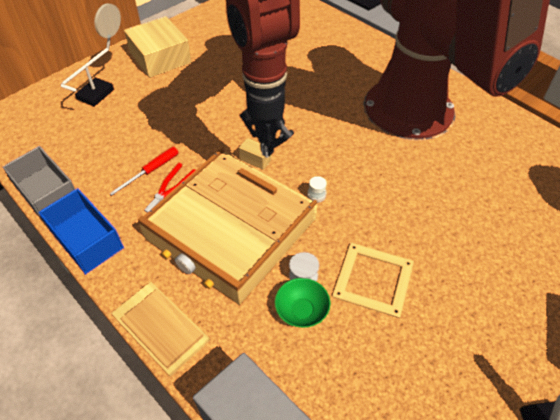

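The scene view shows the shut gripper at about (266,148), in front of the bar at (256,180), with nothing in its path. I'll lower it and push.

```bash
python3 -m pendant '0 0 0 3 0; 0 0 0 5.7 0; 0 0.7 0 5.7 0; 0 1.4 0 5.7 0; 0 2.2 0 5.7 0; 0 3.2 0 5.7 0; 0 4.2 0 5.7 0; 0 5.2 0 5.7 0; 0 6.2 0 5.7 0; 0 7.2 0 5.7 0; 0 8.2 0 5.7 0; 0 9 0 5.7 0'; python3 -m pendant '0 1 0 0 0; 0 2 0 0 0; 0 2.8 0 0 0; 0 3.3 0 0 0; 0 3.7 0 0 0; 0 4.1 0 0 0; 0 4.1 0 0 0'
cat >> h.py <<'E'
E0=np.array([627.8,-23.5]);A=np.radians(9.3);EX=np.array([np.cos(A),np.sin(A)]);EY=np.array([-EX[1],EX[0]])
def box(p): d=np.asarray(p)[...,:2]*1000-E0; return np.stack([d@EX,d@EY],-1)
E
python3 - <<'E'
from cell import sense,capture
from h import *
print(box(sense()["tool_pos"]))
c=capture("top");u,v,p=cloud(c);b=box(p)
k=(p[:,2]>.0785)&(p[:,2]<.09)&(abs(b[:,0])<110)&(abs(b[:,1])<80)
print("bar",np.percentile(b[k],[2,50,98],axis=0),k.sum())
E
```

```text
time_s: 3.2
tool_pos: [0.5869, -0.0309, 0.0742]
tcp_rot: [-3.142, -0.0, 0.163]
ft_force: [-3.0, -0.8, 2.5]
grip_width: 0.0001
grasp_force: 1.3
time_s: 4.08
tool_pos: [0.6272, -0.0244, 0.0744]
tcp_rot: [3.142, -0.001, 0.163]
ft_force: [0.6, 0.2, -0.7]
grip_width: -0.0003
grasp_force: 0.0
[-0.76871204 -0.74733802]Traceback (most recent call last):
  File "<stdin>", line 6, in <module>
    return _quantile_unchecked(
        a, q, axis, out, overwrite_input, method, keepdims, weights)
    return _ureduce(a,
                    func=_quantile_ureduce_func,
    ...<5 lines>...
                    overwrite_input=overwrite_input,
                    method=method)
    r = func(a, **kwargs)
    result = _quantile(arr,
                       quantiles=q,
    ...<2 lines>...
                       out=out,
                       weights=wgt)
    slices_having_nans = np.isnan(arr[-1, ...])
                                  ~~~^^^^^^^^^
IndexError: index -1 is out of bounds for axis 0 with size 0
```

```bash
for i in 1; do python3 -m pendant '0 0.2 0 0 0; 0 0.4 0 0 0; 0 0.5 0 0 0'; done; python3 -m pendant '0 0.1 0 0 0; 0 0.2 0 0 0'
```

```text
time_s: 4.5
tool_pos: [0.6315, -0.0236, 0.0743]
tcp_rot: [-3.142, 0.0, 0.163]
ft_force: [-2.7, -1.0, 1.4]
grip_width: -0.0002
grasp_force: 1.2
time_s: 4.75
tool_pos: [0.6335, -0.0233, 0.0743]
tcp_rot: [3.142, 0.0, 0.163]
ft_force: [-2.0, -0.3, 1.8]
grip_width: 0.0001
grasp_force: 1.2
```

```bash
python3 -m pendant '0 0.1 0 0 0; 0 0.2 0 0 0'
python3 - <<'E'
from cell import sense,capture
from h import *
print(box(sense()["tool_pos"]))
c=capture("scene");cv2.imwrite("pics/s2.png",c["img"][:,:,::-1])
E
```

```text
time_s: 5.0
tool_pos: [0.6356, -0.0229, 0.0743]
tcp_rot: [3.142, 0.0, 0.163]
ft_force: [-2.3, 0.5, 1.9]
grip_width: -0.0
grasp_force: 1.2
[ 7.75308959 -0.67580248]
```

View pics/s2.png

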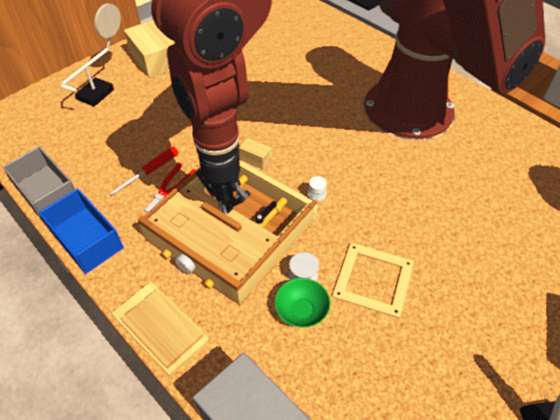

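The cover is nearly at the stop: its bar is at (222,215) and the handles are now showing around (266,213). I'll keep going until the force rises.

```bash
python3 -m pendant '0 0.1 0 0 0; 0 0.2 0 0 0';python3 -m pendant '0 0.1 0 0 0; 0 0.2 0 0 0'
```

```text
time_s: 5.3
tool_pos: [0.6359, -0.0227, 0.0742]
tcp_rot: [-3.141, 0.003, 0.163]
ft_force: [-10.4, -0.7, 8.2]
grip_width: -0.0
grasp_force: 5.5
time_s: 5.55
tool_pos: [0.6361, -0.0227, 0.0741]
tcp_rot: [-3.142, 0.006, 0.162]
ft_force: [-18.0, -3.2, 13.9]
grip_width: 0.0001
grasp_force: 9.3
```

The cover has met the stop: 18 N with no further travel. I'll back off, rise and look with the wrist camera.

```bash
python3 -m pendant '0 -1 0 0 0; 0 -2.5 0 0 0; 0 -4 0 -3 0; 0 -6 0 -7 0; 0 -8 0 -11 0; 0 -10 0 -15 0; 0 -12 0 -18 0; 0 -12 0 -18 0'
python3 - <<'E'
from cell import sense,capture
from h import *
print(box(sense()["tool_pos"]))
a=capture("wrist")
c=capture("top")
im=np.hstack([cv2.resize(a["img"],(560,420)),cv2.resize(c["img"][120:260,245:405],(480,420))])
cv2.imwrite("pics/w.png",cv2.resize(im[:,:,::-1],(800,323)))
for n,c in(("w",a),("t",c)):
    u,v,p=cloud(c);b=box(p);z=p[:,2]
    k=(z>.078)&(z<.09)&(abs(b[:,0])<60)&(abs(b[:,1])<70)
    if k.sum():print(n,"bar",np.percentile(b[k],[2,50,98],axis=0).round(1).tolist(),k.sum())
    k=(z>.064)&(z<.069)&(abs(b[:,1])<115)&(b[:,0]>-30)&(b[:,0]<118)
    if k.sum():print(n,"cover",np.percentile(b[k],[1,99],axis=0).round(1).tolist())
    k=(z>.044)&(z<.056)&(b[:,0]>-122)&(b[:,0]<-20)&(abs(b[:,1])<117)
    im=np.zeros((420,560),np.uint8);im[v[k],u[k]]=255
    N,l,s,_=cv2.connectedComponentsWithStats(im)
    for i in range(1,N):
        if s[i,4]>20:
            q=b[k&(l[v,u]==i)];print(n,s[i,4],cv2.minAreaRect(q.astype(np.float32)))
E
```

```text
time_s: 6.55
tool_pos: [0.5219, -0.0421, 0.2569]
tcp_rot: [3.14, -0.005, 0.162]
ft_force: [0.3, -0.4, 0.3]
grip_width: -0.0002
grasp_force: 0.0
[-107.4916562    -1.24743769]
w bar [[18.0, -47.0], [24.6, 0.4], [31.7, 47.8]] 2384
w cover [[-2.8, -113.0], [43.0, 113.0]]
w 983 ((-57.68560028076172, 54.22105026245117), (16.759136199951172, 62.142913818359375), 89.2509994506836)
w 1274 ((-57.361724853515625, -54.556522369384766), (27.056171417236328, 62.53678512573242), 86.86502838134766)
t bar [[17.1, -22.3], [23.8, 14.1], [31.0, 50.3]] 180
t cover [[-2.4, -109.6], [117.0, 113.3]]
t 136 ((-58.73619842529297, 57.02385711669922), (15.241715431213379, 63.018394470214844), 87.2923355102539)
```

View pics/w.png

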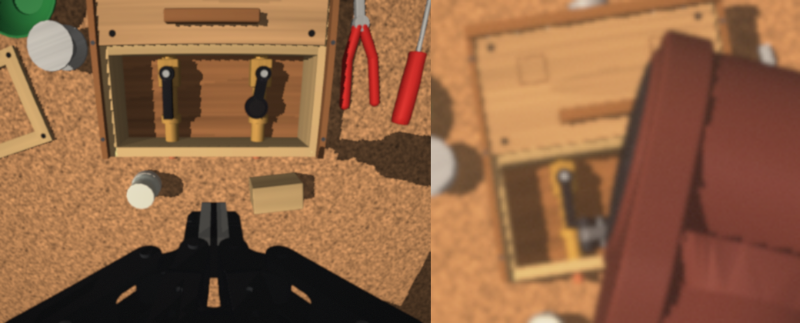

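The wrist view (left half) shows the round-ended handle on the right, with its pivot at (263,73) and disc at (256,104), partly turned. The plain handle is at (168,90), and the cover is home with its bar at x = 24. Now to measure the handle.

Run:
```python
from cell import sense,capture
from h import *
print("q",sense()["joint_positions"].round(2))
c=capture("wrist");g=c["img"].max(2)
u,v,p=cloud(c);b=box(p);z=p[:,2]
for sg in(1,-1):
    k=(z>.046)&(z<.055)&(b[:,0]>-110)&(b[:,0]<-20)&(abs(b[:,1]-sg*57)<45)
    q=b[k];(m,(w,h),a)=cv2.minAreaRect(q.astype(np.float32))
    # disc: widest x slices; medians of y per x slice
    print(sg,k.sum(),z[k].mean().round(4))
    for x in range(-95,-20,5):
        s=q[abs(q[:,0]-x)<2.5]
        if len(s)>4: print(x,s[:,1].min().round(1),s[:,1].max().round(1),((s[:,1].min()+s[:,1].max())/2).round(1))
print(box(plane(c,[(342,95),(333,135)],.052)))
k=(z>.055)&(z<.065)&(b[:,1]>-100)&(b[:,1]<-40)&(b[:,0]<-60);print("front rim x",b[k,0].min(),b[k,0].max())
```

```text
q [-0.22  0.27 -0.11  1.18  0.    2.76]
1 960 0.0531
-90 48.8 60.5 54.7
-85 48.7 60.4 54.5
-80 48.7 60.2 54.4
-75 48.4 61.0 54.7
-70 48.6 60.6 54.6
-65 48.7 60.4 54.5
-60 48.7 60.3 54.5
-55 48.6 61.0 54.8
-50 48.7 60.7 54.7
-45 48.6 59.4 54.0
-40 46.5 61.6 54.0
-35 45.6 62.5 54.1
-30 46.0 62.2 54.1
-25 49.9 57.3 53.6
-1 1140 0.0533
-90 -57.7 -51.2 -54.4
-85 -64.2 -43.3 -53.8
-80 -66.6 -40.5 -53.5
-75 -67.4 -40.2 -53.8
-70 -66.9 -40.2 -53.6
-65 -63.7 -42.9 -53.3
-60 -62.0 -49.0 -55.5
-55 -63.6 -50.3 -56.9
-50 -64.1 -51.3 -57.7
-45 -64.9 -52.1 -58.5
-40 -68.2 -52.1 -60.2
-35 -69.9 -51.3 -60.6
-30 -68.5 -51.8 -60.1
-25 -65.0 -56.7 -60.8
[[-35.5482864  -59.08760554]
 [-71.59613494 -52.39252852]]
front rim x -134.24917922584777 -62.06955088180668
```

Pivot is (-34.5,-60.5) and disc (-74.8,-53.5) in box mm, so θ is about 0.17. I'll come down at the disc's -y side with tool x facing the push direction.

```bash
python3 -m pendant '0 0.5 1.5 0 -0.17; 0 1 3 0 -0.35; 0 1.5 4.5 0 -0.52; 0 2 6 0 -0.7; 0 2.5 7.5 0 -0.88; 0 3 8.5 2 -1.05; 0 3 9.5 5 -1.23; 0 3 9.5 8 -1.4; 0 3 9.5 12 -1.4; 0 3 9.5 14 -1.4; 0 3 9.5 14 -1.4'
python3 - <<'E'
from cell import sense,capture
from h import *
s=sense();print(box(s["tool_pos"]),A-s["tcp_rot"][2])
c=capture("wrist");cv2.imwrite("pics/w2.png",c["img"][:,:,::-1])
# table of shifts (cm) along tool axes at the moment of lowering, after the lowering
P=np.array([-34.5,-60.8]);yaw=-(s["tcp_rot"][2]-A)
X=np.array([np.cos(yaw),-np.sin(yaw)]);Y=np.array([-np.sin(yaw),-np.cos(yaw)])
T0=box(s["tool_pos"])
for th in np.arange(.17,1.60,.1):
    h=np.array([-np.cos(th),np.sin(th)]);t=np.array([np.sin(th),np.cos(th)])
    d=P+36*h-23*t-T0;print(th.round(2),(d@X/10).round(2),(d@Y/10).round(2),(-(np.pi/2-th)-yaw).round(2))
E
```

```text
time_s: 8.07
tool_pos: [0.5645, -0.1299, 0.1115]
tcp_rot: [-3.137, -0.002, 1.563]
ft_force: [-1.0, -0.8, 0.1]
grip_width: 0.0001
grasp_force: 0.0
[-79.61907666 -94.73834607] -1.4006494325055598
0.17 1.81 0.27 -0.0
0.27 2.18 0.06 0.1
0.37 2.57 -0.11 0.2
0.47 2.97 -0.25 0.3
0.57 3.39 -0.34 0.4
0.67 3.82 -0.39 0.5
0.77 4.24 -0.4 0.6
0.87 4.67 -0.36 0.7
0.97 5.09 -0.29 0.8
1.07 5.5 -0.17 0.9
1.17 5.89 -0.01 1.0
1.27 6.27 0.19 1.1
1.37 6.63 0.42 1.2
1.47 6.96 0.69 1.3
1.57 7.27 0.99 1.4
```

View pics/w2.png

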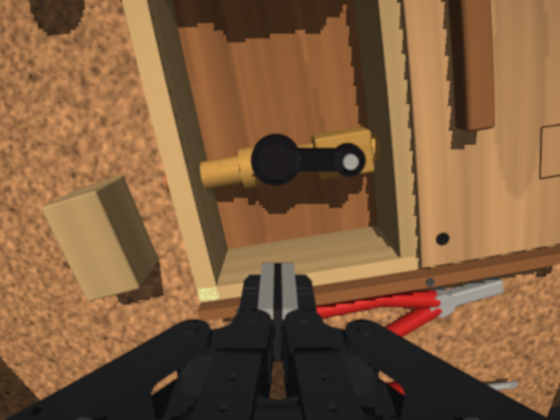

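The wrist view shows the disc at (276,159) and its pivot at (349,160). The fingertips at (277,265) are on the disc's -y side, clear of the handle. I'll lower and sweep.

```bash
python3 -m pendant '0 0 0 3 0; 0 0 0 5 0; 0 0 0 6 0; 0 0 0 6.9 0; 0 0 0 6.9 0'
```

```text
time_s: 8.75
tool_pos: [0.5661, -0.1306, 0.0453]
tcp_rot: [-3.142, -0.0, 1.563]
ft_force: [0.9, -0.8, -0.5]
grip_width: -0.0001
grasp_force: 0.0
```

```bash
python3 -m pendant '0 0.9 0.1 0.15 0; 0 1.8 0.1 0.15 0; 0 2.2 -0.05 0.15 0.1; 0 2.6 -0.25 0.15 0.2; 0 3 -0.4 0.15 0.3; 0 3.4 -0.5 0.15 0.4; 0 3.8 -0.55 0.15 0.5; 0 4.25 -0.55 0.15 0.6; 0 4.65 -0.5 0.15 0.7; 0 5.1 -0.45 0.15 0.8; 0 5.1 -0.45 0.15 0.8'
python3 - <<'E'
from cell import sense,capture
from h import *
s=sense();T0=box(s["tool_pos"]);yaw=A-s["tcp_rot"][2];print(T0,yaw)
P=np.array([-34.5,-60.8])
X=np.array([np.cos(yaw),-np.sin(yaw)]);Y=np.array([-np.sin(yaw),-np.cos(yaw)])
for th in np.arange(.97,1.60,.1):
    h=np.array([-np.cos(th),np.sin(th)]);t=np.array([np.sin(th),np.cos(th)])
    d=P+36*h-23*t-T0;print(th.round(2),(d@X/10).round(2),(d@Y/10).round(2),(-(np.pi/2-th)-yaw).round(2))
c=capture("wrist");cv2.imwrite("pics/w3.png",c["img"][:,:,::-1])
E
```

```text
time_s: 10.12
tool_pos: [0.5617, -0.0789, 0.0441]
tcp_rot: [-3.141, 0.0, 0.764]
ft_force: [-1.7, -1.1, 1.1]
grip_width: 0.0003
grasp_force: 0.8
[-74.2108104  -43.99715369] -0.6018582122278616
0.97 0.03 0.03 0.0
1.07 0.4 -0.18 0.1
1.17 0.79 -0.35 0.2
1.27 1.19 -0.49 0.3
1.37 1.61 -0.58 0.4
1.47 2.03 -0.63 0.5
1.57 2.46 -0.64 0.6
```

View pics/w3.png

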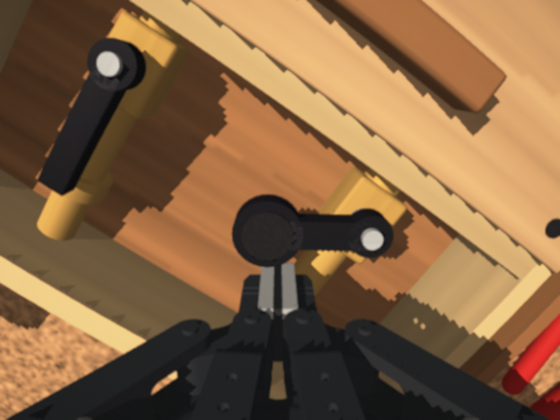

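The disc at (268,230) is against the fingers and the handle is about 55° round. The plain handle, from (110,65) to (60,185), is clear. I'll carry on to shut.

```bash
python3 -m pendant '0 0.4 -0.15 0 0.1; 0 0.8 -0.35 0 0.2; 0 1.2 -0.5 0 0.3; 0 1.6 -0.6 0 0.4; 0 2.05 -0.65 0 0.5; 0 2.45 -0.65 0 0.6; 0 2.45 -0.65 0 0.6'; python3 -m pendant '0 0.1 0 0 0; 0 0.2 0 0 0;0 0.2 0 0 0'
```

```text
time_s: 11.05
tool_pos: [0.5743, -0.0572, 0.0437]
tcp_rot: [-3.14, 0.002, 0.165]
ft_force: [-4.8, 1.7, 2.4]
grip_width: 0.0001
grasp_force: 2.2
time_s: 11.42
tool_pos: [0.5745, -0.0571, 0.0434]
tcp_rot: [-3.14, 0.005, 0.166]
ft_force: [-10.3, 0.1, 8.1]
grip_width: 0.0001
grasp_force: 5.4
```

It has reached its stop. I'll press a little more firmly, then back off, rise and check.

```bash
python3 -m pendant '0 0.15 0 0 0; 0 0.25 0 0 0; 0 0.25 0 0 0'; python3 -m pendant '0 -0.8 0 0 0; 0 -1.6 0 0 0; 0 -1.8 0 -2 0; 0 -1.8 0 -6 0; 0 -3 0 -11 0; 0 -5 0 -16 0; 0 -6.5 0 -20 0; 0 -6.5 0 -20 0'
python3 - <<'E'
from cell import sense,capture
from h import *
s=sense();print(box(s["tool_pos"]))
c=capture("wrist");cv2.imwrite("pics/w4.png",c["img"][:,:,::-1])
u,v,p=cloud(c);b=box(p);z=p[:,2]
for sg in(1,-1):
    k=(z>.046)&(z<.055)&(b[:,0]>-115)&(b[:,0]<-20)&(abs(b[:,1]-(54 if sg>0 else -40))<(15 if sg>0 else 40))
    q=b[k];print(sg,k.sum(),cv2.minAreaRect(q.astype(np.float32)))
    if sg<0:
        for y in range(-65,0,5):
            t=q[abs(q[:,1]-y)<2.5]
            if len(t)>4:print(y,t[:,0].min().round(1),t[:,0].max().round(1))
k=(z>.078)&(z<.09)&(abs(b[:,0])<60)&(abs(b[:,1])<70);print("bar",np.percentile(b[k],[2,50,98],axis=0).round(1).tolist())
E
```

```text
time_s: 11.8
tool_pos: [0.5748, -0.057, 0.0432]
tcp_rot: [-3.14, 0.008, 0.165]
ft_force: [-18.5, -1.0, 12.1]
grip_width: -0.0001
grasp_force: 9.3
time_s: 12.8
tool_pos: [0.5168, -0.0684, 0.2472]
tcp_rot: [3.139, -0.006, 0.163]
ft_force: [0.1, 0.1, -0.7]
grip_width: 0.0002
grasp_force: 0.0
[-116.81551777  -26.36723899]
1 1057 ((-57.875160217285156, 54.85628128051758), (17.275304794311523, 63.37873077392578), 87.39044952392578)
-1 1199 ((-34.992618560791016, -37.788047790527344), (63.000465393066406, 27.133312225341797), 88.50958251953125)
-65 -42.7 -26.6
-60 -42.8 -25.8
-55 -41.9 -26.7
-50 -40.3 -29.2
-45 -40.3 -29.2
-40 -40.3 -29.3
-35 -40.3 -29.3
-30 -45.4 -23.5
-25 -48.0 -21.8
-20 -48.1 -20.9
-15 -48.0 -21.0
-10 -46.3 -23.5
-5 -40.3 -28.5
bar [[17.7, -47.5], [22.5, 1.8], [27.8, 48.0]]
```

View pics/w4.png

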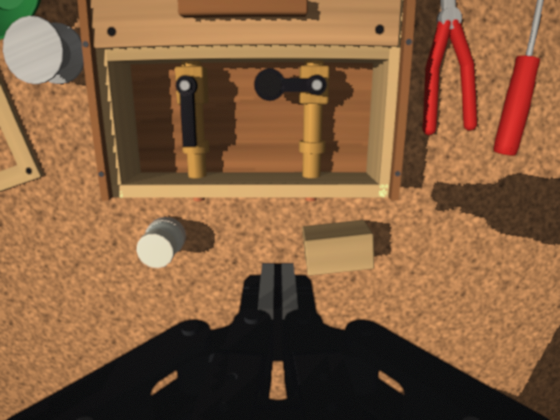

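The view shows the round handle square to its pipe, from (268,85) to (317,85). The plain handle at (188,110) is unmoved, the cover is open and the robot is clear. I'll hand the job in.

```bash
python3 -c "from cell import close_job; print(close_job())"
```

```text
the job is handed in; nothing more can be done
None
```

The air is off: I pushed the cover back against its stop and left it open, then pushed the round-ended handle to its shut stop, square to its pipe; the plain handle and the things around the box were left alone, and the job is handed in (about 13 s of robot time).

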